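Slide a locked specimen stage home under the camera and take the picture

ROBOT

A 6-joint arm with a two-finger parallel gripper is mounted at the origin on the work surface. World frame = base frame: x ahead of the robot, y to its left, z up, the work surface at z = 0. Lengths are in m, angles in rad, forces in N, time in s.
With the tool pointing down it reaches from about 0.3 to 0.775 m from the base axis. Payload 14.6 kg.
Tool frame: the origin (TCP) lies midway between the tips of the shut fingers; the grasp point (between the pads) lies 19 mm behind it (ctrl.grip_depth is the z of the grasp point in the tool frame, in m); z points along the fingers, y is the line along which they close (so a half turn about z gives the same grasp; the last joint's range is limited). The gripper opens to 94 mm and grips with 3 to 60 N. Pads are 16 mm wide; open, the fingers measure 119 mm over their backs; the gripper's body (75 mm by 177 mm) begins 78 mm behind the grasp point.
Start: joints at [-1.274, 0.3, 1.521, -0, 1.321, -0.067], TCP at [0.196, -0.514, 0.205] pointing down, gripper open.
Joint ranges: [-3.03, 3.03], [-0.79, 2.21], [0.23, 2.52], [-1.04, 4.18], [0, 3.07], [-2.55, 2.55]. Speed limits (rad/s): [2.22, 2.22, 2.57, 3.14, 3.14, 3.14].

INTERFACE

Orientations are given as [roll, pitch, yaw] about the fixed x, y, z axes, in that order (R = Rz(yaw) Ry(pitch) Rx(roll)).
In Python, from station import ctrl gives the robot as it stands. The module is installed in compiled form; this text tells all that it offers.
- The arm moves only by the tool carry_out, never from a script. Its argument "commands" is a list of rows, each a list of 3 entries, a list of its own where there are three numbers: the closure, from 0 (fully open) to 1 (shut), then the shift along the tool's x, y, z in mm, then the turn, a rotation vector about the tool's x, y, z in rad. In form: [[gripper, [tx, ty, tz], [wx, wy, wz]], ...]. A call has 1 to 10 rows; each row shifts and turns the commanded pose from where the row before left it, along the tool's axes as they then stand; what a row does not reach is not made up. A row lasts 1/8 s, in which the tool goes at most 62.5 mm and 10.7 degrees, less where a joint would pass 70% of its speed; a pose out of reach is approached as far as the arm can. A call with a gripper value outside its range is refused whole. The fingers move at their own pace and stop on an object; "squeeze" is the grip in N (left out, the last holds). Time passes only in rows, so rows that do not move let the fingers close. It gives the time, the measured TCP pose, the force, the opening and the grip force at its end, in the units of the state.
- ctrl.get_obs(): the state, without advancing time (a new reading comes with each control period).
- ctrl.camera(name): name is "scene" or "side" or "wrist"; returns a dict with "img" (420x560x3 uint8, blue, green, red), "camera_matrix" (3x3 intrinsics, pixels), "k1" (the pictures are not rectified: a ray, as slopes to the right and down, at radius r is drawn at 1 + k1 r^2 times it, then the intrinsics apply), "rvec" (rotation vector, rad) and "tvec" (3), from world to camera coordinates, as OpenCV has them. Camera axes: x right, y down, z forward; pixel columns grow to the right and rows downward; lengths in m; the calibration is good to about 2 mm. A picture is of the moment at which its call begins. There is no depth.
- ctrl.hand_in(): hands the job in; it is judged then, once.
Trained networks look in the newest picture that a camera, given by its name, has taken for a name from the list of things; names that differ only in an ending like _2 or _b are one class to them, and where a whole thing is asked for, a point or a joint stands for the part that bears it (a point fixed in the world has none). Each returns a list of dicts, best first, with "score" (0 to 1); they miss things now and then, are a little off and sometimes report something else, mostly with a low value. They report only what shows in the picture. A call takes as long as a camera call.
- ctrl.outline_of(thing, camera): "region" (420x560 bool, what is visible of it).
- ctrl.place_of(thing, camera): "at" ([x, y, z] in m, in world coordinates, good to about 4 mm: a listed point, or the origin of a listed thing).
The state is a dict: "time_s": time; "qpos": joint angles; "joint_vel": joint speeds; "tau": joint torques, N m; "ee_pos": TCP position; "eef_rot": TCP orientation; "force": force on the tool from outside, world axes, zero at the start; "moment": the same for the moment, N m; "grip_width": finger opening in m; "grip_force": force on a finger pad.
Only numpy, scipy, OpenCV 4.12 (cv2) and the standard library are available. Lean on these libraries where they do the work, as an engineer would, in place of code of your own. Each camera call takes 0.05 s, during which the arm holds its last target. There are 200 camera calls.

TASK

Photograph the coin: press down the orange lock button on the sliding stage and keep it pressed while you slide the stage fully home against its end stop under the camera, gently enough that the coin stays on its centre mark, then let go of the button so that the stage locks there. Only then press the green shutter button on the control strip fully down and let it come back up. Use the fingertips only, do not touch the coin, and leave everything else where it is.

Things in the scene. Friction and masses are not known exactly. Their poses are not given: they have to be found in the camera images.
- station: Camera station, fixed to the table: grey board 240 (its x) x 560 (its y) x 20 mm with rail, column, camera and black control strip. Origin under the board's centre, at table height; y runs along the rail from the loading end to the end stop, z up. Rail centre line at x = 30 mm; end stop, a dark steel block 60 mm wide, top 60 mm over the table, at y = 182 to 198; column 30 mm thick at (30, 242).
- stage (a joint): Travel of the stage along the station's +y, m: 0 at the loading end (its start), 0.160 fully home on the end stop. A dark plate 100 x 100 mm, top 52 mm over the table, with a metal thumb bar 44 mm wide (top 49 mm over the table) reaching 186 mm back (-y) from the plate's centre with the orange button. It is locked unless the button is down; then it slides with about 1.5 N.
- lens (a point): Lens axis at the underside of the camera's ring light, 88 mm across, 248 mm over the table, station (30, 120) mm. The camera body above it, 110 (station x) x 50 mm, reaches 424 mm.
- lock (a joint): Depth of the orange lock button in m: 0 up, 0.007 fully down. Sprung: about 2.5 N starts it, 5.2 N holds it fully down. Its pin stands between teeth 10 mm apart along the rail and is clear of them from 0.0035 on. Let go, it rises by itself and locks; at the end it rises fully only when the stage is within 2 mm of its end stop.
- lock_top (a point): Centre of the top of the orange lock button, a round cap 28 mm across, 12 mm proud of the thumb bar (61 mm over the table when up, 54 when down). It rides on the stage, 150 mm behind the plate's centre (station -y). 23 mm ahead of its centre (station +y) a finger ridge, 44 mm wide, 6 thick, rises 5 mm above the cap (top 66 mm over the table); a fingertip on the button may push against it.
- stage_mark (a point): Centre mark of the stage's plate, on its top face 52 mm over the table; rides with the stage.
- coin: Green-brown bronze coin, 26 mm across and 4 mm thick, lying loose on the centre mark of the plate. Origin: centre of its underside. Not to be touched.
- shutter (a joint): Depth of the green shutter button in m: 0 up, 0.005 fully down, sprung; about 5 N holds it fully down.
- shutter_top (a point): Centre of the top of the green shutter button, a round cap 24 mm across that stands 11 mm proud of the black control strip (51 mm over the table when up). The strip is 60 x 180 mm, on the robot's side of the rail; the grey round dial on it, 100 mm further along the station's +y and 56 mm tall over the table, is not used.
- finds_box: White finds box with a clear lid, 42 x 58 x 24 mm, lying on the baseboard near its loading end on the robot's side. Origin: centre of its underside.
- jar: Glass jar, 76 mm across, 115 mm tall, standing on the table beyond the station. Origin: centre of its underside.
- jar_lid: Brown round lid, 72 mm across, 18 mm tall, flat on the table beyond the station. Origin: centre of its underside.
- iron_bar: Rusty iron bar, 180 mm long, about 25 mm wide and 22 mm tall, on the table past the camera end of the station, along its own y. Origin: centre of its underside.
- brush: Flat wooden brush, 170 mm long along its own y, 12 mm wide, 9 mm tall, lying on the baseboard beyond the rail. Origin on its underside, 90 mm from the handle's end.
- phone: Black phone, 72 x 150 x 9 mm, flat on the table past the loading end of the station. Origin: centre of its underside.

How it is judged:
On the way, in this order (a step that is already met when the one before it is completed fails the run):
1. the stage is on its way, past mid-travel, with the lock button held down (value of joint lock above 0.0025 m and value of joint stage above 0.08 m), for 0.1 s.
2. the stage is home at its end stop and the lock button is let go, so the stage is locked (value of joint stage above 0.157 m and value of joint lock below 0.001 m), for 0.2 s.
3. the shutter button is pressed fully down (value of joint shutter above 0.004 m), for 0.05 s.
At the end, for the whole second after the job is handed in: The stage is within 3 mm of its end stop, both buttons are back up (under 1 mm), and the coin lies flat and still on the plate within 8 mm of its centre mark (all of step 2 and value of joint shutter below 0.001 m and horizontal distance between coin and stage_mark below 0.008 m and z of coin in the frame of stage_mark below 0.003 m and angle between coin's own z axis and vertical below 0.15 rad and linear speed of coin below 0.02 m/s); the robot touches nothing.
It fails at once if the lock button is let up while the stage is on its way between the loading end and home (value of joint stage between 0.012 and 0.15 m and value of joint lock below 0.001 m).
It fails at once if the shutter is pressed before the stage is home (value of joint shutter above 0.003 m and value of joint stage below 0.157 m).
It fails at once if the coin is touched by the robot or lifted off the plate (contact force between any of the fingers, the arm and coin above 0.3 N or z of coin in the frame of stage_mark above 0.01 m).
It fails at once if the arm or the gripper's body, rather than the fingers, pushes on the station (contact force between the arm and station above 3 N).
It fails at once if another thing is moved by more than 15 mm or lifted (distance of any of finds_box, jar, jar_lid, iron_bar, brush, phone from where it was at the start of the episode above 0.015 m).
It also fails if it takes over 48 s, if anything falls off the work surface, if the arm or the gripper's body presses on something with over 40 N, if the wrist force passes 120 N, or if a joint passes its speed limit or range.

## Working session

There is one attempt and no reset: what is moved stays moved. The work goes in short steps, Python scripts to look and compute and a tool call to move; the robot and the scene stay as the last step left them, time stands still between calls to the robot, and variables do not carry over. Pictures are saved under pics/ and viewed, at most 10 in all, crops included, and the job is handed in when it is done.

Besides the shell and the picture viewer there is one more tool, called after ">>>" by a JSON object that holds its "api" and its "payload", one argument or row to a line. carry_out: Moves the arm, as the interface text tells. Its arguments: {"type":"object","properties":{"commands":{"type":"array","items":{"type":"array"}},"squeeze":{"type":"number"}},"required":["commands"]}

```bash
mkdir -p pics; python3 - <<'E'
from station import ctrl
import cv2,numpy as np
o=ctrl.get_obs();print(o['time_s'],o['ee_pos'],o['eef_rot'],o['grip_width'],o['force'])
for c in ['scene','side']:
    r=ctrl.camera(c);cv2.imwrite(f'pics/{c}0.png',r['img'])
    for t in ['station','lock_top','stage_mark','shutter_top','lens','coin','finds_box']:
        p=ctrl.place_of(t,c);print(c,t,[(np.round(d['at'],4).tolist(),round(d['score'],2)) for d in p[:2]])
E
```

```text
0.0 [ 0.19563203 -0.51374338  0.20487019] [-3.14038810e+00 -1.15907412e-04  3.63804160e-01] 0.0942282141616554 [0.16335644 0.7751751  0.13178988]
scene station [([0.5151, 0.089, 0.0003], 0.92)]
scene lock_top [([0.4763, -0.0951, 0.0605], 0.51)]
scene stage_mark [([0.5315, 0.0381, 0.0541], 0.96), ([0.479, -0.0943, 0.0604], 0.47)]
scene shutter_top [([0.433, 0.1026, 0.0535], 0.47), ([0.6898, 0.0934, 0.0002], 0.2)]
scene lens [([0.5863, 0.195, 0.2469], 0.9)]
scene coin [([0.5295, 0.035, 0.054], 0.52)]
scene finds_box [([0.3649, -0.098, 0.0216], 0.73), ([0.5147, 0.091, -0.0026], 0.23)]
side station [([0.5148, 0.0855, 0.0045], 0.81)]
side lock_top [([0.4808, -0.1008, 0.0617], 0.45)]
side stage_mark [([0.5298, 0.0391, 0.052], 0.56)]
side shutter_top [([0.4348, 0.1031, 0.048], 0.47)]
side lens [([0.5828, 0.1912, 0.2484], 0.97), ([0.6615, -0.0176, -0.002], 0.58)]
side coin [([0.5288, 0.0406, 0.0516], 0.58)]
side finds_box [([0.365, -0.0958, 0.0225], 0.55), ([0.5721, -0.0468, 0.0183], 0.36)]
```

View pics/scene0.png

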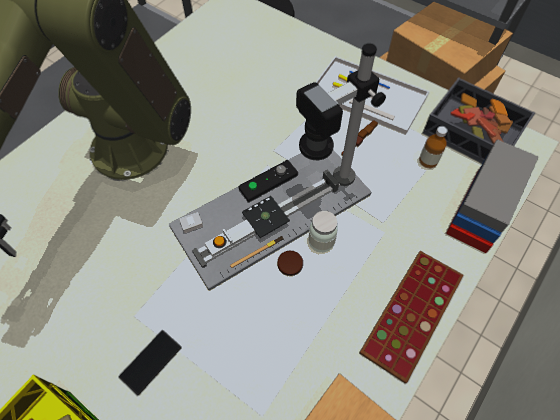

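>>> {"api": "carry_out", "payload": {
  "commands": [
    [1,[41,-29,0],[0,0,0]],
    [1,[41,-29,0],[0,0,0]],
    [1,[41,-29,0],[0,0,0]],
    [1,[41,-29,0],[0,0,0]],
    [1,[41,-29,0],[0,0,0]],
    [1,[41,-29,0],[0,0,0]],
    [1,[41,-29,0],[0,0,0]],
    [1,[41,-29,0],[0,0,0]],
    [1,[41,-28,0],[0,0,0]],
    [1,[41,-28,0],[0,0,0]]
  ],
  "squeeze": 10
}}

```text
time_s: 2.05
ee_pos: [0.4772, -0.0974, 0.2057]
eef_rot: [3.141, -0.0, 0.364]
force: [-0.0, -0.9, 0.1]
grip_width: 0.0008
grip_force: 0.0
```

>>> {"api": "carry_out", "payload": {
  "commands": [
    [1,[0,0,0],[0,0,-0.172]],
    [1,[0,0,0],[0,0,-0.172]],
    [1,[0,0,0],[0,0,-0.172]],
    [1,[0,0,0],[0,0,-0.172]],
    [1,[0,0,0],[0,0,-0.17]],
    [1,[0,0,0],[0,0,0]],
    [1,[0,0,0],[0,0,0]]
  ]
}}

```text
time_s: 2.92
ee_pos: [0.4764, -0.0989, 0.2055]
eef_rot: [3.142, -0.0, 1.218]
force: [0.1, -0.3, -0.4]
grip_width: 0.0008
grip_force: 0.0
```

The scene picture shows the board with the orange button at about (219,240), the coin on the plate at (265,215) and the green shutter at (253,185). This matches the network results. Next is a close look from the wrist camera.

```bash
cat > h.py <<'E'
import cv2,numpy as np
def ray(r,uv):
    K=r['camera_matrix'];k=float(r['k1'])
    p=cv2.undistortPoints(np.array([[uv]],float),K,np.array([k,0,0,0,0]))[0,0]
    R=cv2.Rodrigues(np.array(r['rvec'],float))[0];t=np.array(r['tvec'],float).ravel()
    return -R.T@t,R.T@np.array([*p,1])
def onz(r,uv,z):
    c,d=ray(r,uv);return c+d*(z-c[2])/d[2]
E
python3 - <<'E'
from station import ctrl
from h import *
r=ctrl.camera('wrist');cv2.imwrite('pics/w1.png',r['img'])
hsv=cv2.cvtColor(r['img'],cv2.COLOR_BGR2HSV)
m=cv2.inRange(hsv,(8,170,130),(24,255,255))
n,l,s,c=cv2.connectedComponentsWithStats(m)
for i in range(1,n):
    if s[i,4]>60: print(s[i],c[i],onz(r,c[i],.061))
for t in ['lock_top','stage_mark','shutter_top','station']:
    print(t,[(np.round(d['at'],4).tolist(),round(d['score'],2)) for d in ctrl.place_of(t,'wrist')[:2]])
E
```

```text
[271 188  25  25 496] [282.71370968 199.98387097] [ 0.47864849 -0.10003761  0.061     ]
lock_top [([0.4786, -0.1012, 0.0612], 0.63)]
stage_mark [([0.5288, 0.0381, 0.0494], 0.97)]
shutter_top [([0.4328, 0.1029, 0.0481], 0.58)]
station [([0.5127, 0.0926, -0.0001], 0.7)]
```

View pics/w1.png

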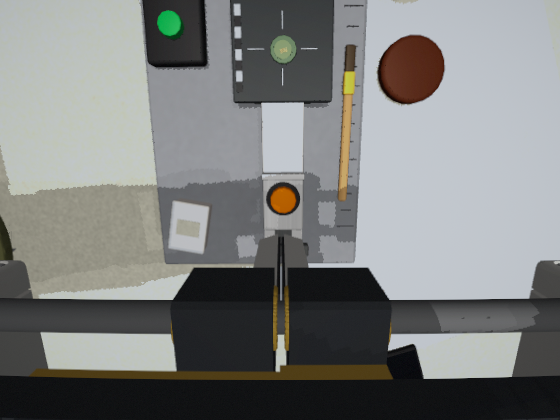

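The wrist picture shows the button at (283,200), with the ridge just ahead of it at row 175 and the rail running vertically, so the tool is aligned. I'll come down over the button, about 8 mm ahead of its centre.

>>> {"api": "carry_out", "payload": {
  "commands": [
    [1,[7.5,2.5,40],[0,0,0]],
    [1,[0,0,45],[0,0,0]],
    [1,[0,0,40],[0,0,0]],
    [1,[0,0,10],[0,0,0]],
    [1,[0,0,5],[0,0,0]],
    [1,[0,0,0],[0,0,0]],
    [1,[0,0,0],[0,0,0]]
  ]
}}

```text
time_s: 4.05
ee_pos: [0.4818, -0.0929, 0.0665]
eef_rot: [3.14, -0.0, 1.222]
force: [-0.5, -0.5, 0.2]
grip_width: 0.0009
grip_force: 0.0
```

```bash
python3 - <<'E'
from station import ctrl
from h import *
r=ctrl.camera('wrist')
s=ctrl.camera('side');o=cv2.resize(s['img'],None,fx=1,fy=1)
pt,_=cv2.projectPoints(np.array([[.48,-.09,.06]]),np.array(s['rvec'],float),np.array(s['tvec'],float),s['camera_matrix'],np.array([float(s['k1']),0,0,0]))
u,v=pt[0,0].astype(int);print(u,v)
a=cv2.resize(r['img'],(400,300));b=cv2.resize(s['img'][max(0,v-38):v+37,max(0,u-50):u+50],(400,300),interpolation=cv2.INTER_CUBIC)
cv2.imwrite('pics/w2.png',np.hstack([a,b]))
E
```

```text
326 219
```

View pics/w2.png

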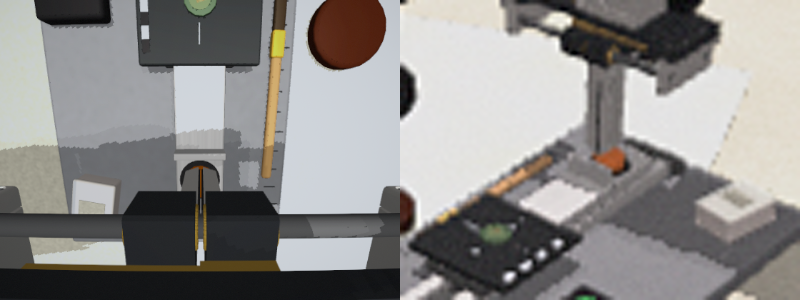

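The fingertip stands over the orange cap, just behind the ridge (right panel, about (605,160)). Now I'll press.

>>> {"api": "carry_out", "payload": {
  "commands": [
    [1,[0,0,4],[0,0,0]],
    [1,[0,0,3],[0,0,0]],
    [1,[0,0,2],[0,0,0]],
    [1,[0,0,0],[0,0,0]]
  ]
}}

```text
time_s: 4.65
ee_pos: [0.4815, -0.0928, 0.0565]
eef_rot: [3.141, -0.0, 1.222]
force: [0.7, -0.2, 3.7]
grip_width: 0.0006
grip_force: 2.0
```

>>> {"api": "carry_out", "payload": {
  "commands": [
    [1,[0,0,2],[0,0,0]],
    [1,[0,0,2],[0,0,0]],
    [1,[0,0,0],[0,0,0]],
    [1,[0,0,0],[0,0,0]]
  ]
}}

```text
time_s: 5.15
ee_pos: [0.4818, -0.0928, 0.0538]
eef_rot: [3.14, -0.0, 1.222]
force: [-5.9, 3.1, 22.9]
grip_width: 0.0003
grip_force: 11.5
```

>>> {"api": "carry_out", "payload": {
  "commands": [
    [1,[0,0,-0.5],[0,0,0]],
    [1,[1,0,0],[0,0,0]],
    [1,[1,0,0],[0,0,0]],
    [1,[2,0,0],[0,0,0]],
    [1,[2,0,0],[0,0,0]],
    [1,[2,0,0],[0,0,0]],
    [1,[2,0,0],[0,0,0]],
    [1,[2,0,0],[0,0,0]]
  ]
}}

```text
time_s: 6.15
ee_pos: [0.4858, -0.0816, 0.0539]
eef_rot: [3.141, 0.0, 1.222]
force: [-4.9, 0.3, 18.4]
grip_width: 0.0005
grip_force: 8.8
```

>>> {"api": "carry_out", "payload": {
  "commands": [
    [1,[3,0,0],[0,0,0]],
    [1,[4,0,0],[0,0,0]],
    [1,[5,0,0],[0,0,0]],
    [1,[5,0,0],[0,0,0]],
    [1,[5,0,0],[0,0,0]],
    [1,[5,0,0],[0,0,0]],
    [1,[5,0,0],[0,0,0]],
    [1,[4,0,0],[0,0,0]],
    [1,[3,0,0],[0,0,0]],
    [1,[2,0,0],[0,0,0]]
  ]
}}

```text
time_s: 7.4
ee_pos: [0.4997, -0.0429, 0.0539]
eef_rot: [3.141, -0.0, 1.222]
force: [-4.2, 1.3, 18.1]
grip_width: 0.0003
grip_force: 8.9
```

```bash
python3 - <<'E'
from station import ctrl
from h import *
ms=[]
for c in ['wrist','scene']:
    r=ctrl.camera(c)
    for t in ['stage_mark','coin','lock_top']:
        print(c,t,[(np.round(d['at'],4).tolist(),round(d['score'],2)) for d in ctrl.place_of(t,c)[:2]])
    ms.append(cv2.resize(r['img'],(400,300)))
cv2.imwrite('pics/w3.png',np.hstack(ms))
E
```

```text
wrist stage_mark []
wrist coin [([0.5741, -0.0457, 0.0191], 0.44)]
wrist lock_top []
scene stage_mark [([0.5509, 0.0885, 0.0551], 0.84), ([0.5755, -0.0547, 0.0233], 0.19)]
scene coin [([0.5465, 0.0858, 0.0514], 0.62)]
scene lock_top [([0.6608, -0.0191, -0.0021], 0.37), ([0.4917, -0.0451, 0.0547], 0.36)]
```

View pics/w3.png

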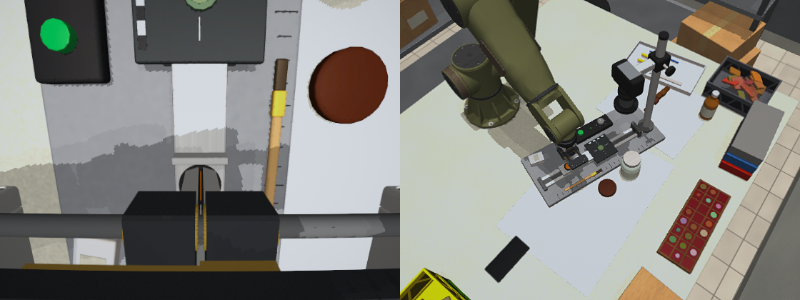

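The stage has moved with the finger by about 53 mm, and the coin still sits on its mark. I'll carry on.

>>> {"api": "carry_out", "payload": {
  "commands": [
    [1,[2,0,0],[0,0,0]],
    [1,[4,0,0],[0,0,0]],
    [1,[5,0,0],[0,0,0]],
    [1,[6,0,0],[0,0,0]],
    [1,[6,0,0],[0,0,0]],
    [1,[6,0,0],[0,0,0]],
    [1,[6,0,0],[0,0,0]],
    [1,[6,0,0],[0,0,0]],
    [1,[6,0,0],[0,0,0]],
    [1,[6,0,0],[0,0,0]]
  ]
}}

```text
time_s: 9.05
ee_pos: [0.5178, 0.0071, 0.0539]
eef_rot: [3.141, -0.0, 1.222]
force: [-5.1, 1.2, 17.2]
grip_width: 0.0007
grip_force: 8.9
```

>>> {"api": "carry_out", "payload": {
  "commands": [
    [1,[6,0,0],[0,0,0]],
    [1,[6,0,0],[0,0,0]],
    [1,[6,0,0],[0,0,0]],
    [1,[6,0,0],[0,0,0]],
    [1,[5,0,0],[0,0,0]],
    [1,[4,0,0],[0,0,0]],
    [1,[3,0,0],[0,0,0]],
    [1,[2,0,0],[0,0,0]],
    [1,[2,0,0],[0,0,0]],
    [1,[2,0,0],[0,0,0]]
  ]
}}

```text
time_s: 10.3
ee_pos: [0.5321, 0.0465, 0.054]
eef_rot: [3.141, -0.0, 1.222]
force: [-5.8, 0.8, 18.1]
grip_width: 0.0003
grip_force: 8.8
```

>>> {"api": "carry_out", "payload": {
  "commands": [
    [1,[2,0,0],[0,0,0]],
    [1,[2,0,0],[0,0,0]],
    [1,[2,0,0],[0,0,0]],
    [1,[2,0,0],[0,0,0]],
    [1,[1,0,0],[0,0,0]],
    [1,[1,0,0],[0,0,0]],
    [1,[1,0,0],[0,0,0]]
  ]
}}

```text
time_s: 11.18
ee_pos: [0.5358, 0.0568, 0.054]
eef_rot: [3.141, -0.0, 1.222]
force: [-5.7, 0.8, 17.0]
grip_width: 0.0007
grip_force: 8.8
```

>>> {"api": "carry_out", "payload": {
  "commands": [
    [1,[1,0,0],[0,0,0]],
    [1,[1,0,0],[0,0,0]],
    [1,[0,0,0],[0,0,0]]
  ]
}}

```text
time_s: 11.55
ee_pos: [0.5362, 0.058, 0.0539]
eef_rot: [-3.142, 0.001, 1.222]
force: [-7.7, -4.5, 19.1]
grip_width: 0.0005
grip_force: 9.5
```

>>> {"api": "carry_out", "payload": {
  "commands": [
    [1,[1,0,0],[0,0,0]],
    [1,[0,0,0],[0,0,0]]
  ]
}}

```text
time_s: 11.8
ee_pos: [0.5362, 0.0582, 0.0538]
eef_rot: [-3.141, 0.002, 1.222]
force: [-10.3, -10.5, 19.6]
grip_width: 0.0006
grip_force: 10.2
```

```bash
python3 - <<'E'
from station import ctrl
from h import *
o=ctrl.get_obs();print(o['ee_pos'],o['force'])
ms=[]
for c in ['side','scene']:
    r=ctrl.camera(c)
    for t in ['stage_mark','coin','lock_top']:
        print(c,t,[(np.round(d['at'],4).tolist(),round(d['score'],2)) for d in ctrl.place_of(t,c)[:2]])
E
```

```text
[0.5362466  0.05819947 0.05383358] [-10.28164736 -10.47143341  19.63990935]
side stage_mark [([0.5846, 0.1881, 0.0504], 0.73), ([0.5782, 0.4742, -0.0026], 0.18)]
side coin [([0.5825, 0.1907, 0.0506], 0.4)]
side lock_top [([0.6906, 0.091, -0.0018], 0.57)]
scene stage_mark [([0.4347, 0.1034, 0.052], 0.63)]
scene coin []
scene lock_top [([0.5309, 0.056, 0.0567], 0.42), ([0.435, 0.1015, 0.0528], 0.2)]
```

The stage is firm on its stop, with 13 N of resistance and the mark under the lens. I'll ease the push and lift off so it locks.

>>> {"api": "carry_out", "payload": {
  "commands": [
    [1,[-1,0,0],[0,0,0]],
    [1,[0,0,-2],[0,0,0]],
    [1,[0,0,-3],[0,0,0]],
    [1,[0,0,-4],[0,0,0]],
    [1,[0,0,-6],[0,0,0]],
    [1,[0,0,-15],[0,0,0]],
    [1,[0,0,-30],[0,0,0]],
    [1,[-20,0,-30],[0,0,0]],
    [1,[-30,0,0],[0,0,0]],
    [1,[0,0,0],[0,0,0]]
  ]
}}

```text
time_s: 13.45
ee_pos: [0.5191, 0.0106, 0.144]
eef_rot: [3.141, -0.0, 1.22]
force: [0.2, 0.4, 0.2]
grip_width: 0.0003
grip_force: 0.0
```

```bash
python3 - <<'E'
from station import ctrl
from h import *
o=ctrl.get_obs();print(o['ee_pos'],o['force'])
r=ctrl.camera('wrist')
for t in ['stage_mark','coin','lock_top','shutter_top']:
    print(t,[(np.round(d['at'],4).tolist(),round(d['score'],2)) for d in ctrl.place_of(t,'wrist')[:2]])
hsv=cv2.cvtColor(r['img'],cv2.COLOR_BGR2HSV)
for m,z in ((cv2.inRange(hsv,(8,170,130),(24,255,255)),.061),(cv2.inRange(hsv,(50,150,90),(85,255,255)),.051)):
  n,l,s,c=cv2.connectedComponentsWithStats(m)
  for i in range(1,n):
    if s[i,4]>60: print(s[i],c[i],onz(r,c[i],z))
s=ctrl.camera('side')
for t in ['stage_mark','coin','lock_top']:
    print('side',t,[(np.round(d['at'],4).tolist(),round(d['score'],2)) for d in ctrl.place_of(t,'side')[:2]])
cv2.imwrite('pics/w4.png',np.hstack([cv2.resize(r['img'],(400,300)),cv2.resize(s['img'][80:290,170:450],(400,300))]))
E
```

```text
[0.51910873 0.01061716 0.1440182 ] [0.24552531 0.38856414 0.15357006]
stage_mark []
coin []
lock_top [([0.5364, 0.0514, 0.0645], 0.72)]
shutter_top [([0.4329, 0.1038, 0.0524], 0.86)]
[264 149  32  33 801] [279.39950062 165.62172285] [0.53280874 0.04995711 0.061     ]
[348 190  13  24 253] [354.02766798 202.30039526] [ 0.58207596 -0.00135415  0.061     ]
[273 315   4  35 100] [274.38 331.96] [ 0.47397498 -0.09624438  0.061     ]
[285 315   4  35  96] [286.53125    332.13541667] [ 0.48478194 -0.10042047  0.061     ]
[138 134  28  28 592] [151.44763514 147.57432432] [0.43486326 0.10148783 0.051     ]
side stage_mark [([0.5848, 0.1884, 0.0523], 0.7)]
side coin [([0.5857, 0.1884, 0.0515], 0.49)]
side lock_top [([0.4346, 0.1011, 0.0484], 0.57), ([0.5321, 0.0545, 0.0625], 0.52)]
```

View pics/w4.png

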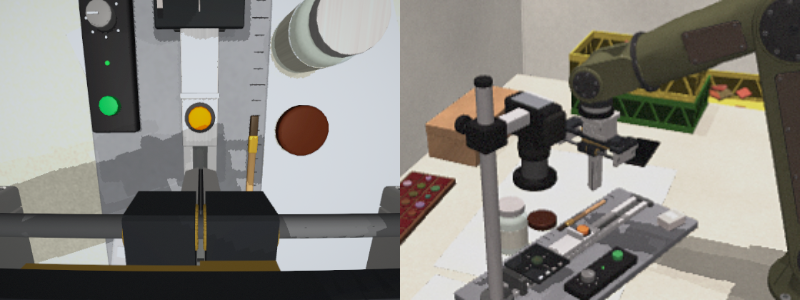

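The orange button is up at 160 mm of travel and the coin is on its mark. Next is the green button, at (0.4345, 0.102).

>>> {"api": "carry_out", "payload": {
  "commands": [
    [1,[0,-37,0],[0,0,0]],
    [1,[0,-37,0],[0,0,0]],
    [1,[0,-37,0],[0,0,0]],
    [1,[28,0,0],[0,0,0]],
    [1,[28.5,0,0],[0,0,0]],
    [1,[0,0,40],[0,0,0]],
    [1,[0,0,30],[0,0,0]],
    [1,[0,0,15],[0,0,0]],
    [1,[0,0,0],[0,0,0]],
    [1,[0,0,0],[0,0,0]]
  ]
}}

```text
time_s: 15.15
ee_pos: [0.4349, 0.1027, 0.059]
eef_rot: [3.14, -0.001, 1.222]
force: [0.3, 0.4, 0.5]
grip_width: 0.0004
grip_force: 0.0
```

>>> {"api": "carry_out", "payload": {
  "commands": [
    [1,[0,0,5],[0,0,0]],
    [1,[0,0,3],[0,0,0]],
    [1,[0,0,3],[0,0,0]],
    [1,[0,0,2],[0,0,0]],
    [1,[0,0,0],[0,0,0]],
    [1,[0,0,0],[0,0,0]]
  ]
}}

```text
time_s: 15.9
ee_pos: [0.4346, 0.1026, 0.046]
eef_rot: [3.141, -0.0, 1.222]
force: [-6.1, -0.9, 18.7]
grip_width: 0.0008
grip_force: 9.8
```

The shutter bottomed out at 18.7 N. Now I'll lift clear.

>>> {"api": "carry_out", "payload": {
  "commands": [
    [1,[0,0,-3],[0,0,0]],
    [1,[0,0,-5],[0,0,0]],
    [1,[0,0,-10],[0,0,0]],
    [1,[0,0,-30],[0,0,0]],
    [1,[0,0,-40],[0,0,0]],
    [1,[-40,0,0],[0,0,0]],
    [1,[-40,0,0],[0,0,0]],
    [1,[0,0,0],[0,0,0]],
    [1,[0,0,0],[0,0,0]]
  ]
}}

```text
time_s: 17.02
ee_pos: [0.4071, 0.0277, 0.1332]
eef_rot: [3.141, -0.0, 1.221]
force: [-0.7, 0.4, 0.2]
grip_width: 0.0004
grip_force: 0.0
```

```bash
python3 - <<'E'
from station import ctrl
from h import *
o=ctrl.get_obs();print(o['time_s'],o['ee_pos'],o['force'])
r=ctrl.camera('wrist');s=ctrl.camera('side')
for t in ['stage_mark','coin','lock_top','shutter_top']:
    print('side',t,[(np.round(d['at'],4).tolist(),round(d['score'],2)) for d in ctrl.place_of(t,'side')[:2]])
cv2.imwrite('pics/w5.png',np.hstack([cv2.resize(r['img'],(400,300)),cv2.resize(s['img'][80:290,170:450],(400,300))]))
E
```

```text
17.025 [0.40711091 0.02768503 0.13324976] [-0.66583335  0.35381483  0.16954614]
side stage_mark [([0.5842, 0.1886, 0.0505], 0.57)]
side coin [([0.6918, 0.093, 0.0004], 0.41), ([0.5853, 0.1908, 0.0525], 0.39)]
side lock_top [([0.5135, 0.0906, 0.0], 0.6), ([0.5319, 0.0551, 0.0573], 0.49)]
side shutter_top [([0.4338, 0.1, 0.0464], 0.49), ([0.571, -0.0468, 0.0185], 0.19)]
```

View pics/w5.png

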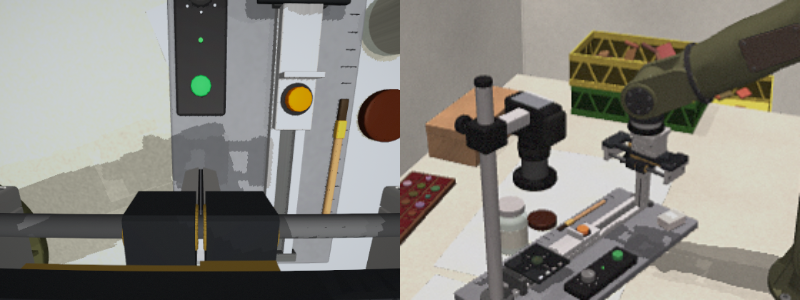

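Both buttons are up (green at (200,86), orange at (297,98) in the left panel). The coin is on its mark and the gripper is clear of everything, so I'll hand in.

```bash
python3 -c "
from station import ctrl
print(ctrl.hand_in())"
```

```text
the job is handed in; nothing more can be done
None
```

I slid the stage home with the lock button held and let it lock, then pressed and released the shutter and handed the job in at about 17 s; the last pictures showed both buttons up and the coin on its mark, but no verdict came back.

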